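Take the orange torch out of its keyhole slot

ROBOT

A 6-joint arm with a two-finger parallel gripper is mounted at the origin on the work surface. World frame = base frame: x ahead of the robot, y to its left, z up, the work surface at z = 0. Lengths are in m, angles in degrees, forces in N, time in s.
With the tool pointing down it reaches from about 0.3 to 0.75 m from the base axis. Payload 8.5 kg.
Tool frame: the origin (TCP) lies at the very end of the fingers, on their centre line; the grasp point (between the pads) lies 19 mm behind it; x points along the fingers, y is the direction in which the jaws open and shut, and the axes are right-handed (so a half turn about x gives the same grasp; the last joint's range is limited). The gripper opens to 85 mm and grips with 20 to 120 N. Pads are 22 mm wide; open, the fingers measure 114 mm over their backs; the gripper's body (76 mm by 85 mm) begins 54 mm behind the grasp point. The pads swing forward as they close: fully open they stand 13 mm farther back than shut.
Start: joints at [60.029, 21.807, 74.336, -0, 83.858, -12.336], TCP at [0.167, 0.524, 0.231] pointing down, gripper open.
Joint ranges: [-178.18, 178.18], [-50.72, 133.34], [12.68, 142.11], [-81.47, 261.47], [9.98, 163.14], [-165.26, 165.26]. Speed limits (degrees/s): [136.94, 136.94, 180, 180, 180, 180].

INTERFACE

Orientations are given as a 3x3 rotation matrix whose columns are the frame's x, y, z axes.
In Python, from rig import sensors, cams, env gives the robot as it stands.
- The arm moves only by the shell command python3 -m crank 'ROWS' [FORCE]. ROWS is a JSON object of lists of equal length, an entry for each row: "hand": the closure in counts, from 0 (fully open) to 255 (shut); "translation": the shift along the tool's x, y, z in m, a list of three; "dr": the turn, a rotation vector about the tool's x, y, z in rad, a list of three. A call has 1 to 5 rows; each row is the pose to reach, as a shift and turn from the pose commanded when the call began, along the tool's axes at that moment; what a row does not reach only later rows make up. A row lasts 1/10 s, in which the tool goes at most 50 mm and 8.59 degrees, less where a joint would pass 70% of its speed; a pose out of reach is approached as far as the arm can. A call with a gripper value outside its range is refused whole. The fingers move at their own pace and stop on an object; FORCE is the grip in N (left out, the last holds). Time passes only in rows, so rows that repeat a pose let the fingers close. It gives the time, the measured TCP pose, the force and the opening at its end, in the units of the state.
- sensors.observe(): the state, without advancing time (a new reading comes with each control period).
- cams.get_image(name): name is "scene" or "top" or "wrist"; returns (picture, depth): 480x640x3 uint8, blue, green, red; 480x640 float32, m along the optical axis (not along the pixel's ray), 0 where there is no reading.
- cams.calibration(name): a dict with "vertical_fov" (degrees; the focal length in pixels is half the picture's height over the tangent of half this angle, whatever the lens; pixels are square), "cx", "cy" (the principal point, pixels), "distortion" ([k1, k2, p1, p2, k3] as OpenCV has them; the pictures are not rectified), "extrinsics" (4x4, takes a point from camera to world coordinates). Camera axes: x right, y down, z forward; pixel columns grow to the right and rows downward; lengths in m; the calibration is good to about 2 mm. A picture is of the moment at which its call begins: read the wrist's pose just before it. calibration takes no time and is no camera call; for the wrist camera it gives the pose at the moment of the call.
- env.close_job(): hands the job in, once; it reports no verdict.
The state is a dict: "time_s": time; "q": joint angles; "qvel": joint speeds; "joint_efforts": joint torques, N m; "position": TCP position; "tool_rot": TCP orientation; "ft_force": force on the tool from outside, world axes, zero at the start; "wrist_torque": the same for the moment, N m; "grip_width": finger opening in m.
Only numpy, scipy, OpenCV 4.12 (cv2) and the standard library are available. Lean on these libraries where they do the work, as an engineer would, in place of code of your own. Each camera call takes 0.05 s, during which the arm holds its last target. There are 200 camera calls.

TASK

Take the orange torch off the grey rack: slide it along its keyhole slot to the wide end and lift it free there. Then stand it gently, upright, on the middle of the round cork coaster and let go. Leave the green torch hanging where it is.

Things in the scene. Friction and masses are not known exactly. Their poses are not given: they have to be found in the camera images.
- torch_orange: Stubby orange torch, round about z, 0.12-0.26 kg: barrel d 34 mm z 0-50, black neck d 12 z 50-64, head d 40 z 64-108 (grip it here from above). Origin: centre of its flat foot; z up to the lens. Hangs upright in either slot of the rack: head resting on the plate, neck in the narrow part, barrel below; foot 21 mm above the work surface, 8 mm of up-down play.
- torch_green: The same torch in green (same shape, size and origin), hanging in the rack's other slot; stays there.
- rack: Fixed grey plate, x -76 to 70, y -110 to 110 mm, 6 thick, top 85 above work surface, walls at y ends. Origin on the surface, midway between slots; z up. Two keyhole slots along x at y = 65 and -65: narrow part 20 wide, x -4 to 50 (torch axis starts at x 25-38); wide end 52 across, centre x = -30: only here barrel and head pass, 6 mm or more to spare; a torch let go here falls through.
- coaster: Round cork coaster fixed to the work surface, 100 mm in diameter, 8 mm thick. Origin: centre of its underside, on the work surface; z up.

How it is judged (in metres and radians):
On the way, in this order (a step that is already met when the one before it is completed fails the run):
1. the orange torch has been slid to the wide end of its slot, its barrel still below the plate (x of torch_orange in the frame of rack between -0.045 and -0.017 m and y of torch_orange in the frame of rack between -0.085 and 0.085 m and z of torch_orange in the frame of rack below 0.045 m).
2. the orange torch has been lifted out above the plate (z of torch_orange in the frame of rack above 0.085 m), for 0.1 s.
At the end, for the whole second after the job is handed in: The orange torch stands upright (within 10 degrees) and still, with its foot on the cork coaster, its axis within 20 mm of the coaster's centre; the green torch hangs within 30 mm of where it was (horizontal distance between torch_orange and coaster below 0.02 m and z of torch_orange in the frame of coaster between 0.004 and 0.014 m and angle between torch_orange's own z axis and vertical below 0.17 rad and linear speed of torch_orange below 0.02 m/s and distance of torch_green from where it was at the start of the episode below 0.03 m); the robot touches nothing.
It fails at once if the green torch is moved more than 30 mm (distance of torch_green from where it was at the start of the episode above 0.03 m).
It fails at once if the orange torch is dropped or slammed onto the coaster (faster than 0.6 m/s within 50 mm above it) (horizontal distance between torch_orange and coaster below 0.05 m and height (world z) of torch_orange below 0.058 m and linear speed of torch_orange above 0.6 m/s).
It also fails if it takes over 40 s, if anything falls off the work surface, if the arm or the gripper's body presses on something with over 40 N, if the wrist force passes 120 N, or if a joint passes its speed limit or range.

## Working session

There is one attempt and no reset: what is moved stays moved. The work goes in short steps, Python scripts to look and compute and a shell command to move; the robot and the scene stay as the last step left them, time stands still between calls to the robot, and variables do not carry over. Pictures are saved under pics/ and viewed, about 8 in all and at most 12, crops included, and the job is handed in when it is done.

```bash
ls; mkdir -p pics; cat > h.py <<'E'
import numpy as np, cv2
from rig import sensors, cams, env
def K(c):
    f=240/np.tan(np.radians(c["vertical_fov"])/2)
    return np.array([[f,0,c["cx"]],[0,f,c["cy"]],[0,0,1.]])
def rays(uv,c):
    p=cv2.undistortPoints(np.float64(uv).reshape(-1,1,2),K(c),np.array(c["distortion"],float)).reshape(-1,2)
    return np.c_[p,np.ones(len(p))]
def onplane(uv,c,z):
    T=np.array(c["extrinsics"]); d=rays(uv,c)@T[:3,:3].T; o=T[:3,3]
    return o+d*((z-o[2])/d[:,2])[:,None]
def cloud(depth,c):
    v,u=np.mgrid[:480,:640]; T=np.array(c["extrinsics"])
    P=rays(np.c_[u.ravel(),v.ravel()],c)*depth.reshape(-1,1)
    return (P@T[:3,:3].T+T[:3,3]).reshape(480,640,3)
E
python3 - <<'E'
from h import *
s=sensors.observe()
print({k:np.round(v,3).tolist() for k,v in s.items()})
ims=[]
for n in ("top","scene"):
    im,d=cams.get_image(n); c=cams.calibration(n); np.savez(f"pics/{n}0.npz",im=im,d=d)
    print(n,c["vertical_fov"],np.round(c["distortion"],3),np.round(c["extrinsics"],3).tolist())
    cv2.imwrite(f"pics/{n}0.png",im)
E
```

```text
pics
{'time_s': 0.0, 'q': [60.028, 21.841, 74.384, -0.001, 83.857, -12.336], 'qvel': [-0.053, 0.019, 0.004, 0.017, 0.005, -0.023], 'joint_efforts': [-0.001, -44.845, -23.128, -0.0, 0.005, -0.0], 'position': [0.166, 0.524, 0.231], 'tool_rot': [[-0.001, 0.303, 0.953], [-0.001, 0.953, -0.303], [-1.0, -0.001, -0.0]], 'ft_force': [-0.431, -0.807, -0.514], 'wrist_torque': [-0.027, 0.031, -0.004], 'grip_width': 0.086}
top 50.24624985357356 [-0.062  0.     0.     0.     0.   ] [[0.027, -0.985, 0.173, 0.449], [-1.0, -0.025, 0.011, -0.004], [-0.007, -0.173, -0.985, 0.794], [0.0, 0.0, 0.0, 1.0]]
scene 42.09639059491131 [0.02 0.   0.   0.   0.  ] [[0.211, 0.692, -0.69, 1.192], [0.977, -0.135, 0.163, -0.163], [0.02, -0.709, -0.705, 0.71], [0.0, 0.0, 0.0, 1.0]]
```

View pics/top0.png

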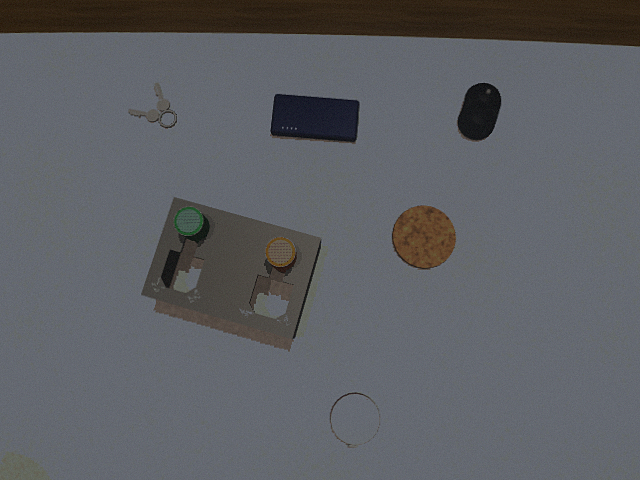

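View pics/scene0.png

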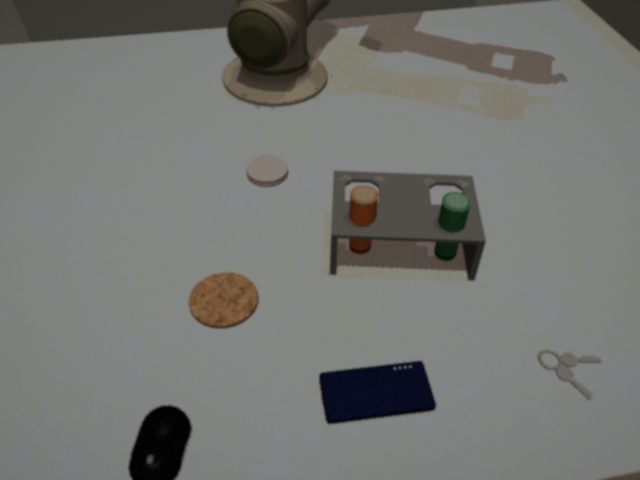

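Top view: orange lens at (281,251), green at (189,221), coaster at (424,237). The wide slot ends are at (270,298) and (187,278), on the robot's side. The scene view agrees, and the arm blocks neither view.

```bash
python3 - <<'E'
from h import *
def ell(mask):
    cs,_=cv2.findContours(mask.astype(np.uint8),cv2.RETR_EXTERNAL,cv2.CHAIN_APPROX_NONE)
    k=max(cs,key=cv2.contourArea); return cv2.fitEllipse(k),k
z=np.load("pics/top0.npz"); im,d=z["im"],z["d"]; c=cams.calibration("top"); P=cloud(d,c)
hsv=cv2.cvtColor(im,cv2.COLOR_BGR2HSV)
H,S,V=[hsv[...,i].astype(int) for i in range(3)]
box=lambda u0,u1,v0,v1:(np.mgrid[:480,:640][1]>=u0)&(np.mgrid[:480,:640][1]<=u1)&(np.mgrid[:480,:640][0]>=v0)&(np.mgrid[:480,:640][0]<=v1)
cos={}
for n,b,m,h in [("orange",box(255,310,225,280),(H<25)&(S>100),.129),("green",box(165,215,195,248),(H>40)&(H<90)&(S>90),.129),("coaster",box(380,470,195,280),(H<25)&(S>90),.008)]:
    m=m&b
    if h>.1: m&=P[...,2]>.115
    e,k=ell(m); p=onplane([e[0]],c,h)[0]; kk=onplane(k.reshape(-1,2),c,h)
    (cc,r)=cv2.minEnclosingCircle(np.float32(kk[:,:2]*1000))
    print(n,np.round(e[0],1),np.round(p,4),"circ",np.round(cc,1),"d",round(2*r,1),"depth z med",round(float(np.median(P[m][:,2])),4)); cos[n]=p
print("torch dist",np.linalg.norm(cos["orange"]-cos["green"]))
# rack plate: points at height ~0.085
m=(P[...,2]>.078)&(P[...,2]<.092)&box(120,350,170,370)
m=cv2.morphologyEx(m.astype(np.uint8),cv2.MORPH_OPEN,np.ones((3,3)))
cs,_=cv2.findContours(m,cv2.RETR_EXTERNAL,cv2.CHAIN_APPROX_NONE); k=max(cs,key=cv2.contourArea)
q=onplane(k.reshape(-1,2),c,.085)[:,:2]*1000
r=cv2.minAreaRect(np.float32(q)); print("rack rect",r, np.round(cv2.boxPoints(r),1).tolist(), "z",np.median(P[m>0][:,2]))
# scene cloud check
z=np.load("pics/scene0.npz"); im2,d2=z["im"],z["d"]; c2=cams.calibration("scene"); P2=cloud(d2,c2)
m2=(P2[...,2]>.08)&(P2[...,2]<.09)&box(300,500,150,250)
r2=cv2.minAreaRect(np.float32(P2[m2][:,:2]*1000)); print("scene rect",r2)
h2=cv2.cvtColor(im2,cv2.COLOR_BGR2HSV).astype(int)
for n,b in [("or",box(340,390,180,232)),("gr",box(430,475,190,235)),]:
    mm=b&(P2[...,2]>.124)&(P2[...,2]<.135); print(n,np.round(P2[mm].mean(0),4),np.median(P2[mm][:,2]),mm.sum())
mm=box(180,270,265,335)&(h2[...,1]>110)&(h2[...,0]<25); e,k=ell(mm); print("coaster scene",np.round(onplane([e[0]],c2,.008),4))
mg=im.copy(); 
crop=cv2.convertScaleAbs(im[180:360,130:340],alpha=2.2); cv2.imwrite("pics/crop.png",cv2.resize(crop,None,fx=3,fy=3,interpolation=cv2.INTER_CUBIC))
E
```

```text
orange [280.  251.7] [0.5484 0.0471 0.129 ] circ [548.1  46.5] d 41.4 depth z med 0.1293
green [188.  220.5] [0.5873 0.1718 0.129 ] circ [587.3 171.8] d 38.6 depth z med 0.1295
coaster [423.5 236.4] [ 0.5964 -0.1671  0.008 ] circ [ 597.  -167.1] d 99.6 depth z med 0.0082
torch dist 0.13057372653457244
rack rect ((533.0047607421875, 118.24766540527344), (220.5735321044922, 146.9625701904297), 75.70343017578125) [[434.6000061035156, 29.5], [577.0, -6.800000190734863], [631.4000244140625, 207.0], [489.0, 243.3000030517578]] z 0.08544438212275385
scene rect ((535.6591796875, 115.32717895507812), (220.0142822265625, 152.78587341308594), 75.73706817626953)
or [0.5542 0.0431 0.1288] 0.12900688847531983 474
gr [0.5923 0.1669 0.129 ] 0.1291283915720356 485
coaster scene [[ 0.6043 -0.1713  0.008 ]]
```

View pics/crop.png

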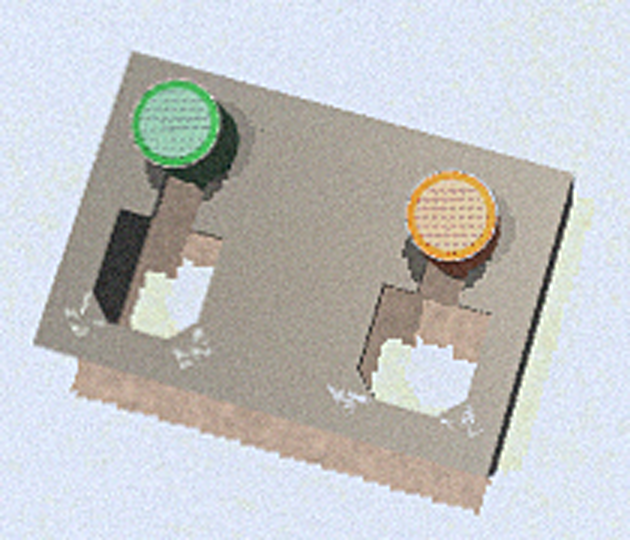

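The rack origin is at about (536,117.5) mm with its x axis at -14.3°. In its frame orange is at (29,-65) and green at (36,65), which match the slots. The scene camera is about 6 mm off from the top camera, so I'll check with the wrist camera from close by. Moving over the orange torch now.

```bash
python3 -m crank '{"hand":[0,0,0,0,0],"translation":[[0,-0.0277,0.0417],[0,-0.0553,0.0834],[0,-0.083,0.125],[0,-0.1106,0.1667],[0,-0.1383,0.2085]],"dr":[[0,0,0],[0,0,0],[0,0,0],[0,0,0],[0,0,0]]}' 60
python3 -m crank '{"hand":[0,0,0,0,0],"translation":[[0,-0.0277,0.0417],[0,-0.0553,0.0834],[0,-0.083,0.125],[0,-0.1106,0.1667],[0,-0.1383,0.2085]],"dr":[[0,0,0],[0,0,0],[0,0,0],[0,0,0],[0,0,0]]}'
python3 -m crank '{"hand":[0,0,0,0,0],"translation":[[0,-0.025,0.035],[0,-0.05,0.07],[0,-0.062,0.094],[0,-0.062,0.094],[0,-0.062,0.094]],"dr":[[0,0,0],[-0.03,0,0],[-0.058,0,0],[-0.058,0,0],[-0.058,0,0]]}'
python3 - <<'E'
from h import *
s=sensors.observe(); print(s["time_s"],np.round(s["position"],4),np.round(s["tool_rot"],3).tolist())
c=cams.calibration("wrist"); im,d=cams.get_image("wrist"); np.savez("pics/w1.npz",im=im,d=d,ext=c["extrinsics"])
print(np.round(c["extrinsics"],3).tolist(),c["vertical_fov"],c["distortion"])
cv2.imwrite("pics/w1.png",im)
E
```

```text
time_s: 0.6
position: [0.324, 0.3276, 0.2312]
tool_rot: [[-0.0, 0.303, 0.953], [-0.0, 0.953, -0.303], [-1.0, -0.0, -0.0]]
ft_force: [0.6, 0.1, -0.8]
grip_width: 0.0848
time_s: 1.1
position: [0.4808, 0.1326, 0.2312]
tool_rot: [[-0.0, 0.303, 0.953], [0.0, 0.953, -0.303], [-1.0, -0.0, -0.0]]
ft_force: [0.5, 1.4, -0.3]
grip_width: 0.0853
time_s: 1.6
position: [0.5505, 0.0469, 0.2307]
tool_rot: [[-0.001, 0.248, 0.969], [0.0, 0.969, -0.248], [-1.0, 0.0, -0.001]]
ft_force: [-0.2, 0.3, -0.1]
grip_width: 0.0855
1.6 [0.5505 0.0469 0.2307] [[-0.001, 0.248, 0.969], [0.0, 0.969, -0.248], [-1.0, 0.0, -0.001]]
[[0.249, 0.919, 0.307, 0.473], [0.969, -0.236, -0.079, 0.067], [0.0, 0.317, -0.949, 0.373], [0.0, 0.0, 0.0, 1.0]] 71.90534772547687 [-0.02463484  0.          0.          0.          0.        ]
```

View pics/w1.png

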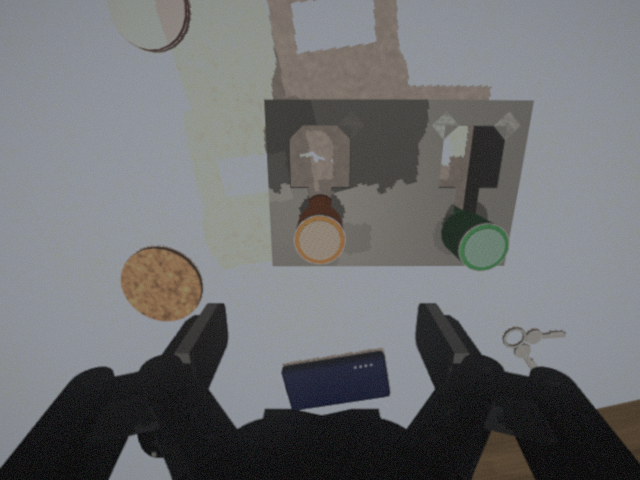

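The wrist view shows the orange lens at (319,240) between the open fingers, the wide end at (319,157), and the coaster at (161,284). Now measuring all of these.

```bash
python3 - <<'E'
from h import *
z=np.load("pics/w1.npz"); im,d=z["im"],z["d"]; c=cams.calibration("wrist"); c["extrinsics"]=z["ext"]; P=cloud(d,c)
hsv=cv2.cvtColor(im,cv2.COLOR_BGR2HSV).astype(int); V,U=np.mgrid[:480,:640]
def big(m,mode=cv2.RETR_EXTERNAL):
    cs,_=cv2.findContours(m.astype(np.uint8),mode,cv2.CHAIN_APPROX_NONE); return max(cs,key=cv2.contourArea).reshape(-1,2)
for n,m,h in [("orange",(P[...,2]>.122)&(P[...,2]<.136)&(U>280)&(U<360)&(V>200)&(V<275),.129),
              ("green",(P[...,2]>.122)&(P[...,2]<.136)&(U>450)&(U<520)&(V>200)&(V<275),.129),
              ("coaster",(hsv[...,1]>100)&(hsv[...,0]<25)&(U<210)&(U>110)&(V>240)&(V<330),.008)]:
    q=onplane(big(m),c,h)[:,:2]*1000; e=cv2.fitEllipse(np.float32(q)); print(n,np.round(e[0],1),"axes",np.round(e[1],1),"z",np.median(P[m][:,2]))
m=(P[...,2]>.08)&(P[...,2]<.09)&(U>250)&(U<540)&(V>90)&(V<280)
q=onplane(big(cv2.morphologyEx(m.astype(np.uint8),cv2.MORPH_CLOSE,np.ones((3,3)))),c,.085)[:,:2]*1000
r=cv2.minAreaRect(np.float32(q)); print("rack",r)
b=cv2.boxPoints(r); print(np.round(b,1).tolist())
# wide hole: below-plate pixels
hm=(P[...,2]<.07)&(d>0)&(U>280)&(U<360)&(V>115)&(V<195)
k=big(hm); q=onplane(k,c,.085)[:,:2]*1000
ey=np.array([.2470,.969]); ex=np.array([.969,-.247])
print("hole ex range",(q@ex).min(),(q@ex).max(),"ey range",(q@ey).min(),(q@ey).max())
for a in range(-1,2): pass
E
```

```text
orange [551.1  45.6] axes [39.6 40.5] z 0.1291941071096833
green [589.  168.2] axes [39.7 42.9] z 0.12921939163219295
coaster [ 598.9 -168.2] axes [94.5 94.6] z 0.008035970035577267
rack ((536.1184692382812, 116.55625915527344), (220.27462768554688, 145.38702392578125), 75.75464630126953)
[[438.6000061035156, 27.700000762939453], [579.5, -8.100000381469727], [633.7000122070312, 205.39999389648438], [492.79998779296875, 241.1999969482422]]
hole ex range 437.85360739983906 495.4338922495632 ey range 154.8866253351704 205.84787380553567
```

The wrist measurements agree with each other: rack origin (539,116), wide end centre (494,60), and orange in the rack frame at (29,-65.2). Descending now to grip the head at about z 0.114.

```bash
python3 -m crank '{"hand":[0,0,0,0,0],"translation":[[0.03,-0.001,0.001],[0.07,-0.001,0.001],[0.11,-0.001,0.001],[0.135,-0.001,0.001],[0.135,-0.001,0.001]],"dr":[[0,0,0],[0,0,0],[0,0,0],[0,0,0],[0,0,0]]}' 60
python3 -m crank '{"hand":[150,150,150,150,150],"translation":[[0,0,0],[0,0,0],[0,0,0],[0,0,0],[0,0,0]],"dr":[[0,0,0],[0,0,0],[0,0,0],[0,0,0],[0,0,0]]}' 60
python3 -m crank '{"hand":[200,200,200,200,200],"translation":[[0,0,0],[0,0,0],[0,0,0],[0,0,0],[0,0,0]],"dr":[[0,0,0],[0,0,0],[0,0,0],[0,0,0],[0,0,0]]}' 60
```

```text
time_s: 2.15
position: [0.5492, 0.047, 0.0937]
tool_rot: [[-0.007, 0.246, 0.969], [0.001, 0.969, -0.246], [-1.0, -0.001, -0.007]]
ft_force: [0.9, -0.4, 0.4]
grip_width: 0.0856
time_s: 2.65
position: [0.5521, 0.0457, 0.0981]
tool_rot: [[0.003, 0.247, 0.969], [-0.0, 0.969, -0.247], [-1.0, 0.0, 0.003]]
ft_force: [-0.3, -0.1, 7.6]
grip_width: 0.0384
time_s: 3.15
position: [0.5521, 0.0458, 0.0981]
tool_rot: [[0.003, 0.247, 0.969], [-0.0, 0.969, -0.247], [-1.0, 0.001, 0.003]]
ft_force: [-1.5, 0.8, 7.4]
grip_width: 0.0384
```

```bash
python3 -m crank '{"hand":[200,200,200,200,200],"translation":[[-0.003,0,0],[-0.005,0,0],[-0.005,0,0],[-0.005,0,0],[-0.005,0,0]],"dr":[[0,0,0],[0,0,0],[0,0,0],[0,0,0],[0,0,0]]}' 60
```

```text
time_s: 3.65
position: [0.5514, 0.0457, 0.1012]
tool_rot: [[-0.0, 0.247, 0.969], [0.0, 0.969, -0.247], [-1.0, -0.0, -0.0]]
ft_force: [0.3, 0.9, -2.1]
grip_width: 0.0388
```

Weight of about 2 N is on the gripper, so the torch hangs free in its play. Sliding it 59 mm to the wide end.

```bash
python3 -m crank '{"hand":[200,200,200,200,200],"translation":[[0,0,-0.01],[0,0,-0.025],[0,0,-0.04],[0,0,-0.053],[0,0,-0.059]],"dr":[[0,0,0],[0,0,0],[0,0,0],[0,0,0],[0,0,0]]}' 60
python3 -m crank '{"hand":[200,200,200],"translation":[[0,0,0],[0,0,0],[0,0,0]],"dr":[[0,0,0],[0,0,0],[0,0,0]]}' 60
python3 - <<'E'
from h import *
c=cams.calibration("wrist"); im,d=cams.get_image("wrist"); np.savez("pics/w2.npz",im=im,d=d,ext=c["extrinsics"])
cv2.imwrite("pics/w2.png",cv2.convertScaleAbs(im,alpha=1.6))
E
```

```text
time_s: 4.15
position: [0.4927, 0.0608, 0.1013]
tool_rot: [[-0.001, 0.247, 0.969], [0.0, 0.969, -0.247], [-1.0, -0.0, -0.001]]
ft_force: [-0.2, -0.3, -1.1]
grip_width: 0.0386
time_s: 4.45
position: [0.4948, 0.0601, 0.1013]
tool_rot: [[0.0, 0.247, 0.969], [-0.0, 0.969, -0.247], [-1.0, 0.0, 0.0]]
ft_force: [-0.4, -0.2, -1.8]
grip_width: 0.0386
```

View pics/w2.png

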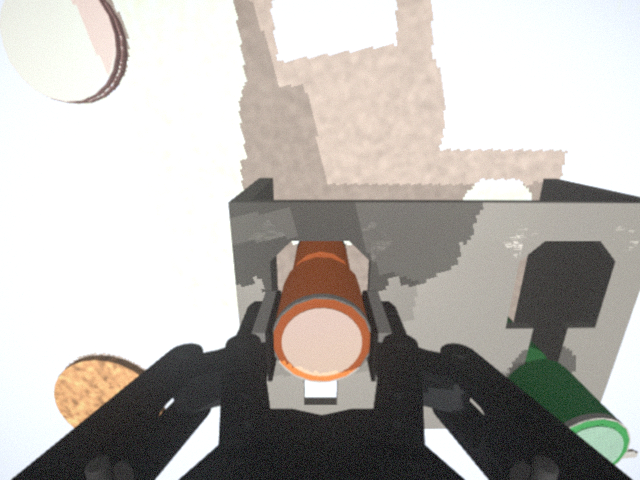

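The torch is upright in the grip at the wide end, its lens at (322,343), centred across the hole (edges at about columns 272 and 371). Force is steady. Lifting slowly first, to check for a snag.

```bash
python3 -m crank '{"hand":[200,200,200,200,200],"translation":[[-0.004,0,-0.001],[-0.008,0,-0.001],[-0.012,0,-0.001],[-0.016,0,-0.001],[-0.02,0,-0.001]],"dr":[[0,0,0],[0,0,0],[0,0,0],[0,0,0],[0,0,0]]}' 60
```

```text
time_s: 5.0
position: [0.4934, 0.0605, 0.1218]
tool_rot: [[0.0, 0.247, 0.969], [-0.0, 0.969, -0.247], [-1.0, 0.0, 0.0]]
ft_force: [0.3, 0.3, -1.7]
grip_width: 0.0386
```

No snag; the force is weight only. Lifting on to clear the plate.

```bash
python3 -m crank '{"hand":[200,200,200,200,200],"translation":[[-0.02,0,0],[-0.045,0,0],[-0.07,0,0],[-0.095,0,0],[-0.11,0,0]],"dr":[[0,0,0],[0,0,0],[0,0,0],[0,0,0],[0,0,0]]}' 60
python3 -m crank '{"hand":[200,200,200],"translation":[[0,0,0],[0,0,0],[0,0,0]],"dr":[[0,0,0],[0,0,0],[0,0,0]]}' 60
```

```text
time_s: 5.5
position: [0.4936, 0.0606, 0.2335]
tool_rot: [[0.003, 0.247, 0.969], [-0.0, 0.969, -0.247], [-1.0, 0.0, 0.003]]
ft_force: [0.6, 0.2, -1.4]
grip_width: 0.0385
time_s: 5.8
position: [0.4929, 0.0606, 0.2302]
tool_rot: [[-0.002, 0.247, 0.969], [0.0, 0.969, -0.247], [-1.0, -0.0, -0.002]]
ft_force: [-0.2, -0.3, -1.8]
grip_width: 0.038
```

```bash
python3 -m crank '{"hand":[200,200,200,200,200],"translation":[[0,-0.02,0.016],[0,-0.048,0.039],[0,-0.076,0.062],[0,-0.104,0.085],[0,-0.132,0.107]],"dr":[[0,0,0],[0,0,0],[0,0,0],[0,0,0],[0,0,0]]}' 60
python3 -m crank '{"hand":[200,200,200,200,200],"translation":[[0,-0.028,0.023],[0,-0.052,0.042],[0,-0.064,0.052],[0,-0.064,0.052],[0,-0.064,0.052]],"dr":[[0,0,0],[0,0,0],[0,0,0],[0,0,0],[0,0,0]]}' 60
python3 - <<'E'
from h import *
V,U=np.mgrid[:480,:640]
s=sensors.observe(); print(np.round(s["position"],4))
c=cams.calibration("wrist"); im,d=cams.get_image("wrist"); cs_=[("wrist",c,im,d)]
for n in ("top","scene"):
    a,b=cams.get_image(n); cs_.append((n,cams.calibration(n),a,b))
tiles=[]
for n,c,im,d in cs_:
    tiles.append(cv2.resize(im,(400,300)))
    P=cloud(d,c); hsv=cv2.cvtColor(im,cv2.COLOR_BGR2HSV).astype(int)
    np.savez(f"pics/{n}3.npz",im=im,d=d,ext=c["extrinsics"])
    m=(P[...,2]>.15)&(hsv[...,0]<20)&(hsv[...,1]>110)&(d>0)&(np.hypot(P[...,0]-.599,P[...,1]+.168)<.06)
    print(n,m.sum(),np.round(P[m].min(0),3) if m.any() else "",np.round(P[m].max(0),3) if m.any() else "")
tiles.append(np.zeros_like(tiles[0]))
cv2.imwrite("pics/m3.png",cv2.convertScaleAbs(np.vstack([np.hstack(tiles[:2]),np.hstack(tiles[2:])]),alpha=1.5))
E
```

```text
time_s: 6.3
position: [0.5646, -0.0951, 0.2301]
tool_rot: [[-0.002, 0.247, 0.969], [0.001, 0.969, -0.247], [-1.0, 0.0, -0.002]]
ft_force: [0.1, -0.3, -1.9]
grip_width: 0.0385
time_s: 6.8
position: [0.5986, -0.1683, 0.2302]
tool_rot: [[-0.002, 0.247, 0.969], [0.001, 0.969, -0.247], [-1.0, 0.001, -0.002]]
ft_force: [-0.0, 0.3, -1.9]
grip_width: 0.0385
[ 0.5986 -0.1683  0.2302]
wrist 5537 [ 0.576 -0.222  0.154] [ 0.623 -0.109  0.329]
top 147 [ 0.542 -0.219  0.327] [ 0.644 -0.122  0.528]
scene 1893 [ 0.587 -0.202  0.155] [ 0.634 -0.138  0.397]
```

View pics/m3.png

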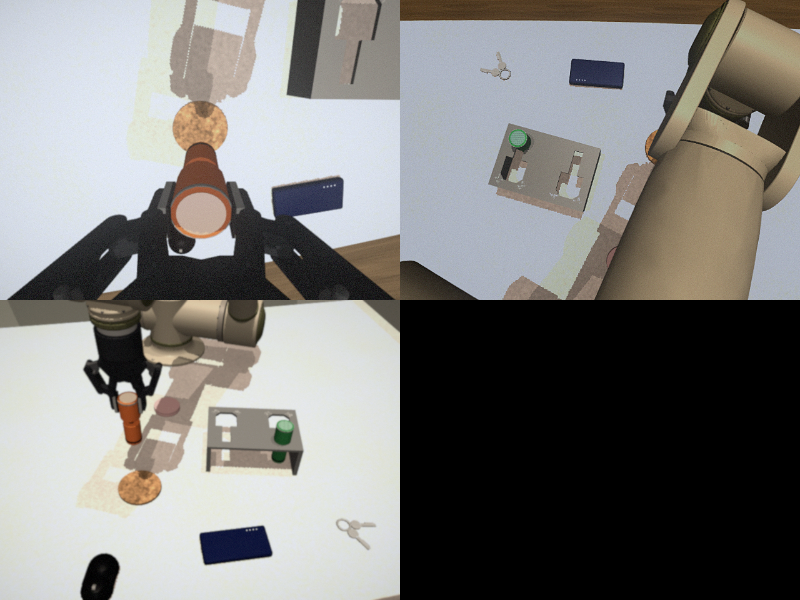

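The wrist, top and scene tiles show the torch held over the coaster and the green torch still in its slot. The orange torch looks slightly leaned, so I'll check its tilt and the coaster's position.

```bash
python3 - <<'E'
from h import *
from scipy.optimize import least_squares
V,U=np.mgrid[:480,:640]
for n in ("scene","wrist"):
    z=np.load(f"pics/{n}3.npz"); im,d=z["im"],z["d"]; c=cams.calibration(n); c["extrinsics"]=z["ext"]; P=cloud(d,c)
    hsv=cv2.cvtColor(im,cv2.COLOR_BGR2HSV).astype(int)
    col=(hsv[...,0]<20)&(hsv[...,1]>110)&(d>0)&(np.hypot(P[...,0]-.599,P[...,1]+.168)<.04)
    print(n,"z range",np.percentile(P[col&(P[...,2]>.12)&(P[...,2]<.3)][:,2],[1,50,99]))
    for lo,hi,r in [(.158,.178,.017),(.178,.198,.017),(.222,.24,.02),(.236,.252,.02)]:
        q=P[col&(P[...,2]>lo)&(P[...,2]<hi)]
        if len(q)<30: print(lo,len(q)); continue
        f=least_squares(lambda p:np.hypot(q[:,0]-p[0],q[:,1]-p[1])-r,[.599,-.168],loss="soft_l1",f_scale=.001)
        print(lo,len(q),np.round(f.x,4),"rms",np.sqrt(np.mean((np.hypot(*(q[:,:2]-f.x).T)-r)**2)).round(4))
    m=(hsv[...,1]>90)&(hsv[...,0]<25)&(np.abs(P[...,2]-.008)<.006)&(np.hypot(P[...,0]-.599,P[...,1]+.168)<.07)
    k=max(cv2.findContours(m.astype(np.uint8),cv2.RETR_EXTERNAL,cv2.CHAIN_APPROX_NONE)[0],key=cv2.contourArea).reshape(-1,2)
    q=onplane(k,c,.008)[:,:2]; f=least_squares(lambda p:np.hypot(*(q-p).T)-.05,[.599,-.168],loss="soft_l1",f_scale=.001); print("coaster",np.round(f.x,4))
E
```

```text
scene z range [0.15745898 0.22160695 0.26599125]
0.158 289 [ 0.5977 -0.1685] rms 0.0008
0.178 297 [ 0.5977 -0.1684] rms 0.0009
0.222 358 [ 0.598  -0.1683] rms 0.0009
0.236 343 [ 0.5981 -0.1683] rms 0.0009
coaster [ 0.6019 -0.1708]
wrist z range [0.16452869 0.24549984 0.26207873]
0.158 277 [ 0.5986 -0.1679] rms 0.0002
0.178 502 [ 0.5987 -0.1679] rms 0.0002
0.222 998 [ 0.5989 -0.1679] rms 0.0002
0.236 1179 [ 0.5989 -0.1679] rms 0.0003
coaster [ 0.5998 -0.17  ]
```

Upright: barrel and head axes agree within 1 mm. It is within 2 to 5 mm of the coaster's centre in both views. Foot height is about 0.153, so touchdown needs about 145 mm of descent. I'll take 135 mm first, then creep down while watching the force.

```bash
python3 -m crank '{"hand":[200,200,200,200,200],"translation":[[0.02,-0.001,0.0015],[0.045,-0.001,0.0015],[0.07,-0.001,0.0015],[0.09,-0.001,0.0015],[0.105,-0.001,0.0015]],"dr":[[0,0,0],[0,0,0],[0,0,0],[0,0,0],[0,0,0]]}' 60
python3 -m crank '{"hand":[200,200,200,200,200],"translation":[[0.01,0,0],[0.018,0,0],[0.024,0,0],[0.028,0,0],[0.03,0,0]],"dr":[[0,0,0],[0,0,0],[0,0,0],[0,0,0],[0,0,0]]}' 60
python3 -m crank '{"hand":[200,200,200,200],"translation":[[0.002,0,0],[0.004,0,0],[0.006,0,0],[0.006,0,0]],"dr":[[0,0,0],[0,0,0],[0,0,0],[0,0,0]]}' 60
```

```text
time_s: 7.45
position: [0.5997, -0.169, 0.1252]
tool_rot: [[-0.001, 0.246, 0.969], [0.001, 0.969, -0.246], [-1.0, 0.0, -0.001]]
ft_force: [0.3, -1.0, -1.2]
grip_width: 0.0384
time_s: 7.95
position: [0.6003, -0.17, 0.0963]
tool_rot: [[0.0, 0.247, 0.969], [-0.0, 0.969, -0.247], [-1.0, -0.0, 0.0]]
ft_force: [-0.1, -0.5, -1.8]
grip_width: 0.0387
time_s: 8.35
position: [0.6001, -0.17, 0.0901]
tool_rot: [[-0.0, 0.247, 0.969], [0.0, 0.969, -0.247], [-1.0, 0.0, -0.0]]
ft_force: [-0.2, -0.2, -1.6]
grip_width: 0.0385
```

```bash
python3 -m crank '{"hand":[200,200,200,200,200],"translation":[[0.001,0,0],[0.002,0,0],[0.003,0,0],[0.004,0,0],[0.004,0,0]],"dr":[[0,0,0],[0,0,0],[0,0,0],[0,0,0],[0,0,0]]}' 60
python3 -m crank '{"hand":[200,200,200],"translation":[[0.001,0,0],[0.0015,0,0],[0.0015,0,0]],"dr":[[0,0,0],[0,0,0],[0,0,0]]}' 60
```

```text
time_s: 8.85
position: [0.6001, -0.17, 0.0862]
tool_rot: [[-0.0, 0.247, 0.969], [0.0, 0.969, -0.247], [-1.0, 0.0, -0.0]]
ft_force: [-0.3, 0.2, -1.9]
grip_width: 0.0388
time_s: 9.15
position: [0.6003, -0.1701, 0.0852]
tool_rot: [[0.001, 0.247, 0.969], [-0.0, 0.969, -0.247], [-1.0, -0.0, 0.001]]
ft_force: [-0.9, 0.6, 1.7]
grip_width: 0.0382
```

Contact: the force went from -1.9 to +1.7 N at the expected height. Opening, then backing straight up.

```bash
python3 -m crank '{"hand":[140,120,90,40,0],"translation":[[0,0,0],[0,0,0],[0,0,0],[0,0,0],[0,0,0]],"dr":[[0,0,0],[0,0,0],[0,0,0],[0,0,0],[0,0,0]]}' 20
python3 -m crank '{"hand":[0,0,0,0,0],"translation":[[0,0,0],[0,0,0],[0,0,0],[-0.01,0,0],[-0.02,0,0]],"dr":[[0,0,0],[0,0,0],[0,0,0],[0,0,0],[0,0,0]]}'
python3 -m crank '{"hand":[0,0,0,0,0],"translation":[[-0.03,0,0],[-0.06,0,0],[-0.09,0,0],[-0.12,0,0],[-0.12,0,0]],"dr":[[0,0,0],[0,0,0],[0,0,0],[0,0,0],[0,0,0]]}'
python3 - <<'E'
from h import *
from scipy.optimize import least_squares
tiles=[]
for n in ("scene","wrist"):
    im,d=cams.get_image(n); c=cams.calibration(n); P=cloud(d,c); tiles.append(cv2.resize(im,(400,300)))
    hsv=cv2.cvtColor(im,cv2.COLOR_BGR2HSV).astype(int)
    col=(hsv[...,0]<20)&(hsv[...,1]>90)&(d>0)&(np.hypot(P[...,0]-.6,P[...,1]+.17)<.035)
    print(n,"top z",np.percentile(P[col][:,2],99))
    for lo,hi,r in [(.015,.052,.017),(.078,.112,.02)]:
        q=P[col&(P[...,2]>lo)&(P[...,2]<hi)]
        if len(q)<30: continue
        f=least_squares(lambda p:np.hypot(*(q[:,:2]-p).T)-r,[.6,-.17],loss="soft_l1",f_scale=.001); print(lo,len(q),np.round(f.x,4))
    m=(hsv[...,1]>90)&(hsv[...,0]<25)&(P[...,2]<.012)&(np.hypot(P[...,0]-.6,P[...,1]+.17)<.07)
    k=cv2.convexHull(max(cv2.findContours(m.astype(np.uint8),cv2.RETR_EXTERNAL,cv2.CHAIN_APPROX_NONE)[0],key=cv2.contourArea)).reshape(-1,2)
    q=onplane(k,c,.008)[:,:2]; f=least_squares(lambda p:np.hypot(*(q-p).T)-.05,[.6,-.17],loss="soft_l1",f_scale=.001); print("coaster",np.round(f.x,4))
    g=(hsv[...,0]>45)&(hsv[...,0]<85)&(hsv[...,1]>60)&(P[...,2]>.124)&(P[...,2]<.135)
    print("green",np.round(P[g].mean(0),4) if g.any() else None)
cv2.imwrite("pics/m4.png",cv2.convertScaleAbs(np.hstack(tiles),alpha=1.5))
E
```

```text
time_s: 9.65
position: [0.6002, -0.17, 0.0848]
tool_rot: [[-0.0, 0.247, 0.969], [0.0, 0.969, -0.247], [-1.0, 0.0, -0.0]]
ft_force: [-0.2, 0.2, 0.2]
grip_width: 0.0808
time_s: 10.15
position: [0.6002, -0.17, 0.1056]
tool_rot: [[-0.0, 0.247, 0.969], [0.0, 0.969, -0.247], [-1.0, -0.0, -0.0]]
ft_force: [-0.2, -0.7, 0.5]
grip_width: 0.0854
time_s: 10.65
position: [0.6014, -0.1705, 0.2305]
tool_rot: [[0.009, 0.247, 0.969], [-0.004, 0.969, -0.247], [-1.0, -0.002, 0.009]]
ft_force: [0.5, 2.1, -0.2]
grip_width: 0.0857
scene top z 0.11761809510596699
0.015 420 [ 0.5994 -0.1708]
0.078 501 [ 0.5994 -0.1708]
coaster [ 0.6018 -0.1706]
green [0.5966 0.1662 0.1284]
wrist top z 0.3225416640052863
0.015 200 [ 0.5992 -0.1693]
0.078 257 [ 0.5994 -0.1695]
coaster [ 0.599  -0.1691]
green None
```

View pics/m4.png

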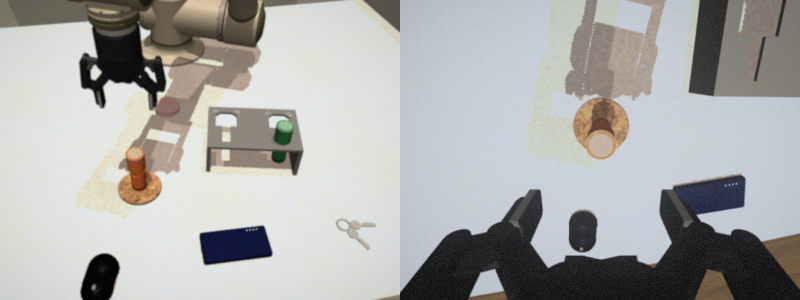

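The torch stands upright mid-coaster at tile pixel (138,170), the gripper is clear of it, and the green torch is hanging at (284,140). Handing in.

```bash
python3 -c "
from rig import env
print(env.close_job())"
```

```text
the job is handed in; nothing more can be done
None
```

The orange torch is off the rack and stands upright on the cork coaster, and the job is handed in. I gripped it by the head, raised it about 3 mm inside its play and slid it 59 mm to the wide end. From there I lifted it out without a snag, set it down at about +1.7 N contact, released it and backed straight up. It took about 11 s of the 40 s.

**Orange torch:** in my last checks the barrel and head axes agreed within 0.3 mm, so it is upright. The lens top is at about 0.118 m, which puts the foot about 10 mm up, on the 8 mm cork. The axis is about 0.5 mm from the coaster's centre in the wrist view and 2.4 mm in the scene view.

**Green torch:** it is still hanging in its slot. The scene camera puts it about 4 mm from my first reading, but the two readings used different pixel masks, so I don't take that as real movement. The wrist camera could not see it at the end.

**Disagreements:** the scene camera read about 3 to 8 mm away from the other two throughout, so I relied on the wrist camera. In the last wrist check the "lens top" figure of 0.32 m was a bad reading (stray pixels higher up, not the torch) and I ignored it.

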